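# Assemble the stacking food carrier

### The job

Put the stacking food carrier together on its stand: first the deep tin into the stand, then the medium tin on it, then the shallow tin, and the lid last, one after another, each fully seated, upright and let go before the next. Leave the dishes, the shaker and the sauce bottle where they stand.

Things in the scene. Friction and masses are not known exactly. Their poses are not given: they have to be found in the camera images.
- deep_center (a point): deep tin: white enamelled metal, round, open-topped, no walls inside. 60 mm outside diameter, 74 mm high with foot, wall 3 mm, 0.2 kg. It stands upright on a tapered foot 5 mm high (42 mm diameter at the bottom, 50 mm at the top) which drops into the stand's mouth until the flat underside of the 60 mm body rests on the rim. Point: on the axis, half-way up (37 mm above the lowest face); z up the axis.
- medium_center (a point): medium tin: same white metal, round, open-topped, one straight wall across the inside, ending 8 mm below the rim. 60 mm outside diameter, 54 mm high with foot, wall 3 mm, 0.17 kg. Same 5 mm tapered foot, which drops into the 54 mm mouth of the tin below until the body's underside rests on its rim. Point: on the axis, half-way up (27 mm above the lowest face); z up the axis.
- shallow_center (a point): shallow tin: same white metal, round, open-topped, two crossed walls inside (four compartments), ending 8 mm below the rim. 60 mm outside diameter, 36 mm high with foot, wall 3 mm, 0.14 kg. Same 5 mm tapered foot, fitting the mouth of the tin below. Point: on the axis, half-way up (18 mm above the lowest face); z up the axis.
- lid_center (a point): lid, lying right way up: white metal disc of 62 mm diameter, 4 mm thick, on the same 5 mm tapered foot, with an upright round black knob of 18 mm diameter in the middle, from 9 to 33 mm above the lowest face (thinner below 15 mm). 33 mm high in all, 0.09 kg. Point: in the middle of the knob, 22 mm above the lowest face; z up the axis.
- stand_mouth (a point): the stand: a low, dark steel ring-shaped disc fixed to the table, 96 mm in diameter, 14 mm high, with a round socket of 54 mm diameter and 8 mm depth in the top. Point: centre of the socket's mouth, level with the top face (14 mm above the table); z is up.
- dish_a_center (a point): small blue china dish, 44 mm across, 20 mm high; to be left alone. Point: on its axis, half-way up.
- dish_b_center (a point): a second small blue china dish, the same; to be left alone. Point: on its axis, half-way up.
- shaker_center (a point): small shaker with glass body and metal cap, 36 mm in diameter, 56 mm high; to be left alone. Point: on its axis, half-way up.
- sauce_center (a point): sauce bottle with red cap, 56 mm in diameter, 160 mm high, to the robot's left; to be left alone. Point: on its axis, half-way up.
Not all that is in view belongs to the job. Leave any orange or red look-alike of the part that bears deep_center alone.

How it is judged:
By the outcome, as a careful person would: the job done as asked, in the order asked, and still so for the second after the job is handed in, with the robot touching nothing.
It also fails if it takes over 112 s, if anything falls off the work surface, if the arm or the gripper's body presses on something with over 40 N, if the wrist force passes 120 N, or if a joint passes its speed limit or range.

### The arm

A 6-joint arm with a two-finger parallel gripper is mounted at the origin on the work surface. World frame = base frame: x ahead of the robot, y to its left, z up, the work surface at z = 0. Lengths are in mm, angles in degrees, forces in N, time in s.
With the tool pointing down it reaches from about 300 to 850 mm from the base axis. Payload 4.2 kg.
Tool frame: the origin (TCP) lies between the finger pads; the fingertips stand 11 mm ahead of it and the grasp point (between the pads) lies 8 mm behind it (env.tips_ahead is the distance from the TCP to the fingertips, in mm); z points along the fingers, y is the line along which they close (so a half turn about z gives the same grasp; the last joint's range is limited). The gripper opens to 91 mm and grips with 3 to 60 N. Pads are 32 mm wide; open, the fingers measure 118 mm over their backs; the gripper's body (76 mm by 178 mm) begins 60 mm behind the grasp point.
Start: joints at [-70.703, 18.312, 89.639, -0, 72.044, -1.146], TCP at [200.838, -538.801, 224.976] pointing down, gripper open.
Joint ranges: [-177.97, 177.97], [-48.28, 115.42], [12.27, 149.76], [-77.06, 257.06], [2.81, 150.46], [-146.56, 146.56]. Speed limits (degrees/s): [147.25, 147.25, 180, 180, 180, 180].

### API

Orientations are given as [roll, pitch, yaw] about the fixed x, y, z axes, in that order (R = Rz(yaw) Ry(pitch) Rx(roll)).
In Python, from workcell import env, cams gives the robot as it stands.
- The arm moves only by the tool step_arm, never from a script. Its arguments are lists of equal length, an entry for each row: "linear": the shift along the tool's x, y, z in units of 30 cm (1.0 is 30 cm), a list of three; "turn": the turn about the tool's z in units of 360 degrees (1.0 is 360 degrees). In form: {"linear": [[tx, ty, tz], ...], "turn": [turn, ...]}. A call has 1 to 20 rows; each row is the pose to reach, as a shift and turn from the pose commanded when the call began, along the tool's axes at that moment, turning the shorter way round; what a row does not reach only later rows make up. A row lasts 1/8 s, in which the tool goes at most 62.5 mm and 10.7 degrees, less where a joint would pass 70% of its speed; a pose out of reach is approached as far as the arm can. A call with a number of a shift or a turn outside -1 to 1 is refused whole. A call with a gripper value outside its range is refused whole. "fingers" is the closure, from -1 (fully open) to 1 (shut), so that 0 is half open, set as the call begins (left out, the last holds). The fingers move at their own pace and stop on an object; "force" is the grip in N (left out, the last holds). Time passes only in rows, so rows that repeat a pose let the fingers close. It gives the time, the measured TCP pose, the force, the opening and the grip force at its end, in the units of the state.
- env.state(): the state, without advancing time (a new reading comes with each control period).
- cams.grab_frame(name): name is "side" or "top" or "wrist"; returns a dict with "color" (384x512x3 uint8, blue, green, red), "fx", "fy", "cx", "cy" (pixels), "dist" ([k1, k2, p1, p2, k3] as OpenCV has them; the pictures are not rectified), "extrinsics" (4x4, takes a point from camera to world coordinates); the wrist camera has in their place "tool_from_camera" (4x4, takes a point from camera to tool coordinates, whose origin is the TCP and whose axes are the flange's). Camera axes: x right, y down, z forward; pixel columns grow to the right and rows downward; lengths in mm; the calibration is good to about 2 mm. A picture is of the moment at which its call begins: read the wrist's pose just before it. There is no depth.
- env.job_done(): hands the job in; it is judged then, once.
The state is a dict: "time_s": time; "qpos": joint angles; "qvel": joint speeds; "effort": joint torques, N m; "ee_pos": TCP position; "ee_rot": TCP orientation; "force": force on the tool from outside, world axes, zero at the start; "torque": the same for the moment, N m; "gripper_width": finger opening in mm; "gripper_force": force on a finger pad.
Only numpy, scipy, OpenCV 4.12 (cv2) and the standard library are available. Lean on these libraries where they do the work, as an engineer would, in place of code of your own. Each camera call takes 0.05 s, during which the arm holds its last target. There are 200 camera calls.

## Working session

There is one attempt and no reset: what is moved stays moved. The work goes in short steps, Python scripts to look and compute and a tool call to move; the robot and the scene stay as the last step left them, time stands still between calls to the robot, and variables do not carry over. Pictures are saved under pics/ and viewed, at most 14 in all, crops included, and the job is handed in when it is done.

Besides the shell and the picture viewer there is one more tool, called after ">>>" as name(argument=value, ...) on one line, values as JSON. step_arm: Moves the arm, as the interface text tells. Its arguments: {"type":"object","properties":{"linear":{"type":"array"},"turn":{"type":"array"},"fingers":{"type":"number"},"force":{"type":"number"}},"required":["linear","turn"]}

```bash
mkdir -p pics; ls
python3 - <<'E'
from workcell import env,cams
import cv2,numpy as np,pickle
s=env.state();print(s)
ims=[]
for n in("top","side","wrist"):
    f=cams.grab_frame(n);cv2.imwrite(f"pics/{n}0.png",f["color"]);pickle.dump(f,open(f"{n}0.pkl","wb"))
    print(n,f["fx"],f["fy"],f["cx"],f["cy"],f["dist"],np.round(f.get("extrinsics",f.get("tool_from_camera")),3).tolist())
E
```

```text
pics
{'time_s': 0.0, 'qpos': array([-7.07051613e+01,  1.83516296e+01,  8.97061024e+01, -3.61955017e-04,
        7.20438415e+01, -1.14661071e+00]), 'qvel': array([-0.0445602 ,  0.06245873, -0.03007131,  0.03982874,  0.03906871,
        0.05169724]), 'effort': array([ 1.96117151e-03, -4.12466168e+01, -2.31972420e+01,  7.29023502e-02,
        4.56717331e-02, -1.47909363e-04]), 'ee_pos': array([ 200.65102783, -538.33759993,  224.12243896]), 'ee_rot': array([-1.79898440e+02, -1.68850715e-03,  2.04415598e+01]), 'force': array([-0.51916854,  0.46129501, -0.16206299]), 'torque': array([-0.02398246,  0.04166345, -0.02088832]), 'gripper_force': 0.0, 'gripper_width': 91.14927871429633}
top 492.20071089439756 492.20071089439756 250.51950783058808 190.79942751044246 [-0.138588  0.        0.        0.        0.      ] [[-0.002, -0.986, 0.165, 314.976], [-1.0, 0.002, 0.001, -14.02], [-0.001, -0.165, -0.986, 1208.342], [0.0, 0.0, 0.0, 1.0]]
side 472.72493430418734 472.72493430418734 259.07877145283743 188.3191342894633 [-0.11472249  0.          0.          0.          0.        ] [[-0.994, -0.064, 0.089, 400.874], [-0.108, 0.691, -0.715, 929.466], [-0.015, -0.72, -0.694, 1025.403], [0.0, 0.0, 0.0, 1.0]]
wrist 329.66266234933244 329.66266234933244 253.3175747442754 192.67180126033293 [-0.09850385  0.          0.          0.          0.        ] [[-0.002, -0.967, -0.256, 72.033], [1.0, -0.002, -0.002, 0.715], [0.001, -0.256, 0.967, -159.773], [0.0, 0.0, 0.0, 1.0]]
```

View pics/top0.png

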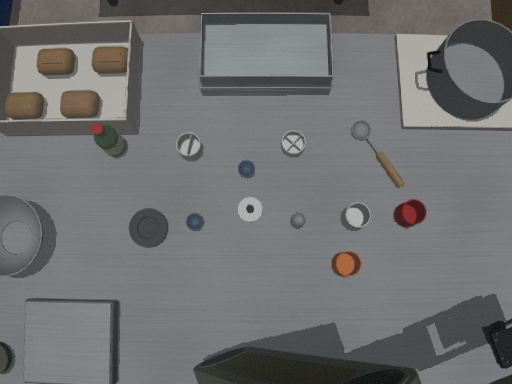

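View pics/side0.png

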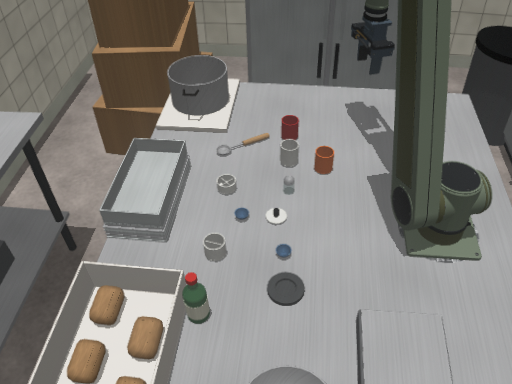

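The top view shows the stand (149,228), medium tin (189,145), shallow tin (293,143), lid (250,209) and deep tin (357,215). Dishes are at (247,169) and (195,222), the shaker at (298,220), the sauce bottle at (110,140), and the look-alikes at (346,264) and (410,213). Next I'll enlarge the crops to pick precise pixels.

```bash
cat > h.py <<'E'
import cv2,numpy as np,pickle
from scipy.spatial.transform import Rotation as Ro
def ray(f,uv,T=None):
    T=f["extrinsics"] if T is None else T
    K=np.array([[f["fx"],0,f["cx"]],[0,f["fy"],f["cy"]],[0,0,1]])
    p=cv2.undistortPoints(np.array([[uv]],float),K,np.array(f["dist"],float))[0,0]
    d=T[:3,:3]@np.array([*p,1]);return T[:3,3],d/np.linalg.norm(d)
def tri(rs):
    A=np.zeros((3,3));b=np.zeros(3)
    for o,d in rs:
        P=np.eye(3)-np.outer(d,d);A+=P;b+=P@o
    x=np.linalg.solve(A,b)
    return x,[float(np.linalg.norm((np.eye(3)-np.outer(d,d))@(x-o))) for o,d in rs]
def plane(r,z):
    o,d=r;return o+d*(z-o[2])/d[2]
def wristT(f,s):
    T=np.eye(4);T[:3,:3]=Ro.from_euler("xyz",s["ee_rot"],degrees=True).as_matrix();T[:3,3]=s["ee_pos"]
    return T@f["tool_from_camera"]
def project(f,P,T=None):
    T=f["extrinsics"] if T is None else T
    E=np.linalg.inv(T);K=np.array([[f["fx"],0,f["cx"]],[0,f["fy"],f["cy"]],[0,0,1]])
    return cv2.projectPoints(np.array(P,float).reshape(-1,1,3),cv2.Rodrigues(E[:3,:3])[0],E[:3,3],K,np.array(f["dist"],float))[0][:,0]
E
python3 - <<'E'
from h import *
def mont(n,cs,w=20):
    im=cv2.imread(f"pics/{n}0.png");out=[]
    for u,v in cs:
        c=cv2.resize(im[v-w:v+w,u-w:u+w],None,fx=6,fy=6,interpolation=cv2.INTER_CUBIC)
        for k in range(0,2*w,10):
            cv2.putText(c,str(u-w+k),(k*6,8),0,.3,(0,255,255));cv2.putText(c,str(v-w+k),(0,k*6+8),0,.3,(0,255,0))
            cv2.line(c,(k*6,0),(k*6,4),(0,255,255));
        out.append(c)
    return out
a=mont("top",[(357,215),(189,145),(293,143),(250,209),(149,228),(195,222)])
cv2.imwrite("pics/mt.png",np.vstack([np.hstack(a[:3]),np.hstack(a[3:])]))
a=mont("side",[(290,152),(215,247),(227,185),(277,214),(286,288),(284,251)])
cv2.imwrite("pics/ms.png",np.vstack([np.hstack(a[:3]),np.hstack(a[3:])]))
E
```

```text
(no output)
```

View pics/mt.png

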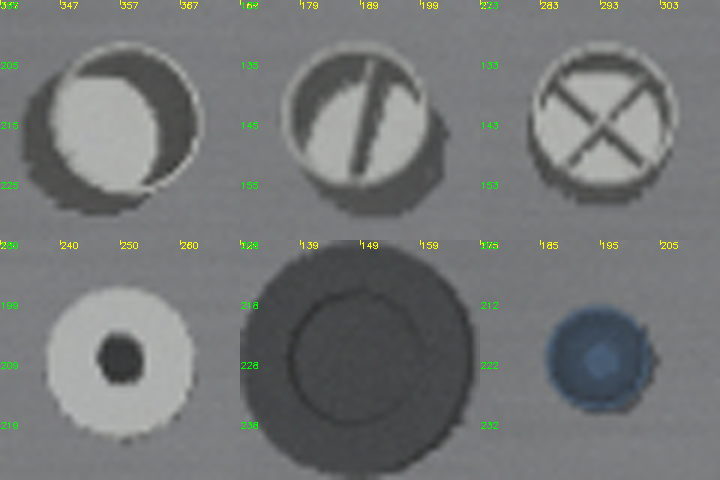

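View pics/ms.png

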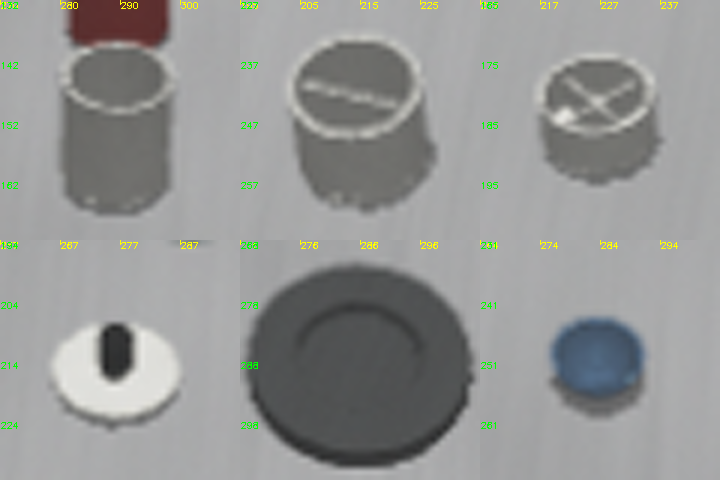

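Run:
```python
from h import *
t=pickle.load(open("top0.pkl","rb"));s=pickle.load(open("side0.pkl","rb"))
for n,a,b,z in [("deep",(357.7,214.4),(289,144.3),74),("med",(187.8,143.5),(213.6,241.1),54),("shal",(293.2,141.8),(226,180.2),36),("lid",(249.6,209),(275.9,215),9),("stand",(148.4,227),(285.5,287.3),14)]:
    x,r=tri([ray(t,a),ray(s,b)]);print(n,x.round(1),np.round(r,1),plane(ray(t,a),z).round(1),plane(ray(s,b),z).round(1))
for n,a,z in[("dishA",(247,169),10),("dishB",(194.6,221.5),10),("shaker",(298,220),50),("orange",(346,264),70),("red",(410,213),70)]:print(n,plane(ray(t,a),z).round(1))
```

```text
deep [ 448.5 -263.1   72.7] [0.2 0.2] [ 448.2 -262.8   74. ] [ 448.6 -261.5   74. ]
med [624.8 139.5  51.3] [0.6 0.6] [624.6 139.1  54. ] [623.6 141.8  54. ]
shal [ 633.3 -118.2   33.7] [0.3 0.3] [ 633.  -118.1   36. ] [ 632.4 -115.7   36. ]
lid [469.8 -10.3   8.6] [0.4 0.4] [470.2 -10.4   9. ] [469.4  -9.9   9. ]
stand [424.9 238.5   8.9] [1. 1.] [425.4 237.4  14. ] [423.8 242.2  14. ]
dishA [570.3  -4.1  10. ]
dishB [439.4 124.4  10. ]
shaker [ 438.3 -125.    50. ]
orange [ 333.6 -232.6   70. ]
red [ 451.2 -389.4   70. ]
```

>>> step_arm(linear=[[1,-0.574,0],[1,-0.574,0],[1,-0.574,0],[1,-0.574,0],[1,-0.574,0],[1,-0.574,0],[1,-0.574,0],[1,-0.574,0],[1,-0.574,0],[1,-0.574,0],[1,-0.574,0]], turn=[-0.1932,-0.1932,-0.1932,-0.1932,-0.1932,-0.1932,-0.1932,-0.1932,-0.1932,-0.1932,-0.1932], fingers=-1)

```text
time_s: 1.52
ee_pos: [421.6, -273.0, 225.0]
ee_rot: [180.0, 0.0, 89.9]
force: [0.3, 0.8, -0.4]
gripper_width: 91.3
gripper_force: 0.0
```

```bash
cat > look.py <<'E'
import sys
from h import *
from workcell import env,cams
def look(tag):
    s=env.state();f=cams.grab_frame("wrist")
    f["T"]=wristT(f,s);pickle.dump(f,open(tag+".pkl","wb"));cv2.imwrite(f"pics/{tag}.png",f["color"])
    print(s["time_s"],s["ee_pos"].round(1),s["ee_rot"].round(2),s["force"].round(1),round(s["gripper_width"],1));return f
if __name__=="__main__": look(sys.argv[1])
E
python3 look.py w1
```

```text
1.525 [ 421.6 -273.   225. ] [180.     0.    89.93] [ 0.3  0.8 -0.4] 91.3
```

View pics/w1.png

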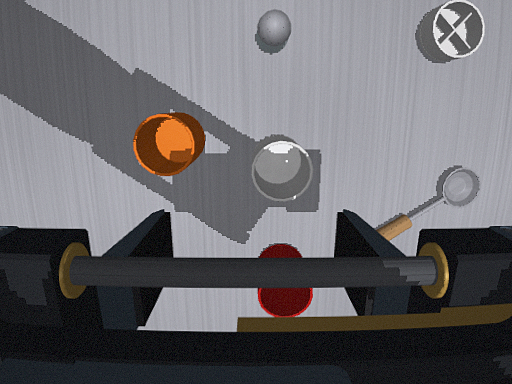

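The wrist view shows the deep tin's rim centred at about (282,170), the red look-alike at (285,280) and the orange one at (168,144). The shallow tin's rim is at (458,29).

Run:
```python
from h import *
f=pickle.load(open("w1.pkl","rb"));t=pickle.load(open("top0.pkl","rb"))
r=ray(f,(282,170),f["T"]);print(plane(r,74).round(1),tri([r,ray(t,(357.7,214.4))]))
c=np.array([448.5,-262,74]);a=np.linspace(0,2*np.pi,360)
for z in(73,):
  for rad in(30,):
    p=project(f,[(448.5+rad*np.cos(q),-262+rad*np.sin(q),z) for q in a],f["T"]);print(p.min(0),p.max(0))
print(plane(ray(f,(458,29),f["T"]),36).round(1))
print("sauce cap",plane(ray(t,(98,130)),158).round(1))
```

```text
[ 449.1 -261.2   74. ] (array([ 447.79689717, -260.24660616,   82.44518949]), [0.9086425404744222, 0.908642540474472])
[250.03994723 139.31021971] [312.28844591 200.59536868]
[ 633.6 -119.4   36. ]
sauce cap [629.9 329.5 158. ]
```

>>> step_arm(linear=[[0.0373,0.09,0.1],[0.0373,0.09,0.25],[0.0373,0.09,0.4],[0.0373,0.09,0.5],[0.0373,0.09,0.57],[0.0373,0.09,0.6],[0.0373,0.09,0.61],[0.0373,0.09,0.61],[0.0373,0.09,0.61]], turn=[0,0,0,0,0,0,0,0,0], fingers=-1)

```text
time_s: 2.7
ee_pos: [449.3, -261.8, 42.8]
ee_rot: [179.9, 0.1, 90.0]
force: [1.1, -0.9, -0.5]
gripper_width: 91.1
gripper_force: 0.0
```

>>> step_arm(linear=[[0,0,0],[0,0,0],[0,0,0],[0,0,0],[0,0,0],[0,0,0],[0,0,0]], turn=[0,0,0,0,0,0,0], fingers=1, force=25)

```text
time_s: 3.58
ee_pos: [448.9, -261.5, 42.0]
ee_rot: [180.0, 0.0, 90.0]
force: [-0.5, 0.0, 0.8]
gripper_width: 59.4
gripper_force: 25.0
```

>>> step_arm(linear=[[0,0,-0.03],[0,0,-0.1],[0,0,-0.2],[0,0,-0.32],[0,0,-0.43],[0.08,-0.01,-0.43],[0.2,-0.02,-0.43],[0.35,-0.03,-0.43],[0.5,-0.04,-0.43],[0.65,-0.05,-0.43],[0.8,-0.06,-0.43],[0.92,-0.07,-0.43],[1,-0.08,-0.43]], turn=[0,0,0,0,0,0,0,0,0,0,0,0,0])

```text
time_s: 5.2
ee_pos: [422.2, 40.8, 169.4]
ee_rot: [-179.8, -0.0, 90.1]
force: [0.2, 1.0, -0.9]
gripper_width: 59.3
gripper_force: 25.0
```

>>> step_arm(linear=[[0.08,0,0],[0.18,0,0],[0.24,0,0],[0.25,0,0],[0.25,0,0],[0.25,0,0]], turn=[0,0,0,0,0,0])

```text
time_s: 5.95
ee_pos: [424.4, 113.0, 170.6]
ee_rot: [-180.0, 0.0, 90.0]
force: [0.6, -0.1, -2.1]
gripper_width: 59.2
gripper_force: 25.0
```

```bash
python3 look.py w2
```

```text
5.95 [424.4 113.  170.6] [-1.7995e+02  3.0000e-02  8.9960e+01] [ 0.6 -0.1 -2.1] 59.2
```

View pics/w2.png

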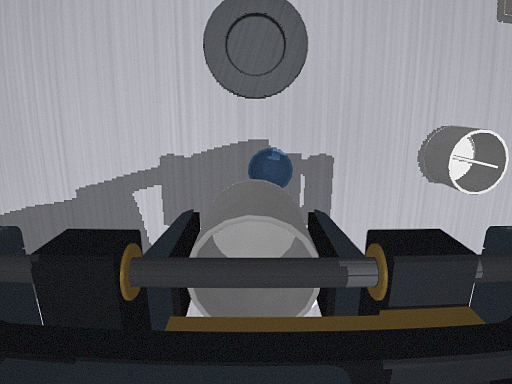

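The stand's socket is centred at about (256,44.5), the medium tin's rim at (477,162), and dish B at (270,168). The deep tin is held upright.

Run:
```python
from h import *
f=pickle.load(open("w2.pkl","rb"));t=pickle.load(open("top0.pkl","rb"));s=pickle.load(open("side0.pkl","rb"))
r=ray(f,(256,44.5),f["T"]);print(plane(r,14).round(1),tri([r,ray(t,(148.4,227))]))
a=np.linspace(0,2*np.pi,360)
p=project(f,[(425+27*np.cos(q),238+27*np.sin(q),14) for q in a],f["T"]);print(p.min(0),p.max(0))
r=ray(f,(477,162),f["T"]);print(plane(r,54).round(1))
```

```text
[427.  239.4  14. ] (array([427.42757253, 243.06133155, -10.38507276]), [0.5631207805704472, 0.5631207805705517])
[223.93717045  14.83181345] [283.58576167  76.71813625]
[623.5 139.1  54. ]
```

>>> step_arm(linear=[[0.06,0.0057,0],[0.16,0.0057,0],[0.28,0.0057,0],[0.37,0.0057,0.04],[0.41,0.0057,0.12],[0.4183,0.0057,0.2],[0.4183,0.0057,0.28],[0.4183,0.0057,0.32],[0.4183,0.0057,0.335],[0.4183,0.0057,0.335],[0.4183,0.0057,0.335]], turn=[0,0,0,0,0,0,0,0,0,0,0])

```text
time_s: 7.38
ee_pos: [427.2, 239.2, 71.2]
ee_rot: [179.9, -0.0, 90.0]
force: [-0.2, -0.1, -2.2]
gripper_width: 59.5
gripper_force: 25.0
```

```bash
python3 look.py w3
python3 - <<'E'
from workcell import cams
import cv2,pickle
f=cams.grab_frame("side");pickle.dump(f,open("s3.pkl","wb"))
a=cv2.imread("pics/w3.png")[130:384];b=cv2.resize(f["color"][215:315,236:336],(400,400),interpolation=cv2.INTER_CUBIC)
import numpy as np
c=np.zeros((400,912-112,3),np.uint8);c[:254,:400]=a[:,56:456];c[:,400:]=b
cv2.imwrite("pics/m3.png",c)
E
```

```text
7.375 [427.2 239.2  71.2] [ 1.7991e+02 -4.0000e-02  8.9980e+01] [-0.2 -0.1 -2.2] 59.5
```

View pics/m3.png

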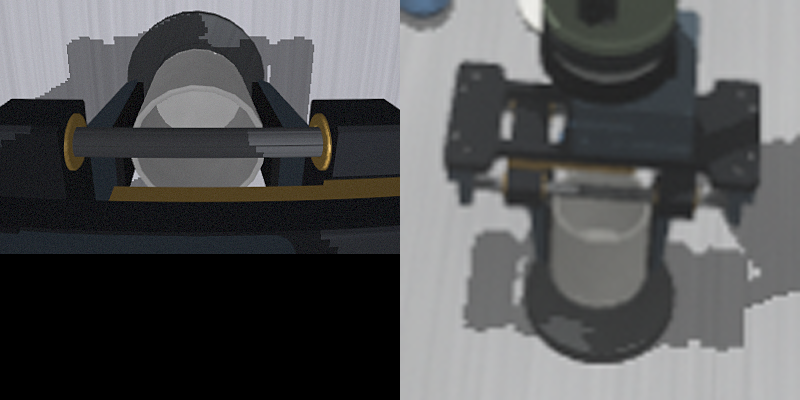

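The deep tin hangs centred over the stand in both views: tin about 196 against stand 196 in the left crop, and 600 against 598 in the right one.

>>> step_arm(linear=[[0,0,0.01],[0,0,0.02],[0,0,0.03],[0,0,0.04],[0,0,0.05],[0,0,0.056],[0,0,0.062],[0,0,0.062]], turn=[0,0,0,0,0,0,0,0])

```text
time_s: 8.48
ee_pos: [426.6, 239.1, 51.8]
ee_rot: [180.0, -0.0, 90.0]
force: [-0.1, 0.7, -1.2]
gripper_width: 59.0
gripper_force: 25.0
```

>>> step_arm(linear=[[0,0,0.003],[0,0,0.006],[0,0,0.007],[0,0,0.007]], turn=[0,0,0,0])

```text
time_s: 8.98
ee_pos: [426.7, 239.4, 51.0]
ee_rot: [180.0, -0.0, 90.0]
force: [-2.4, 0.1, 9.8]
gripper_width: 59.1
gripper_force: 25.0
```

>>> step_arm(linear=[[0,0,0],[0,0,0],[0,0,0],[0,0,-0.01],[0,0,-0.1],[0,0,-0.25],[0,0,-0.4],[0,0,-0.5],[0,0,-0.55],[0,0,-0.55]], turn=[0,0,0,0,0,0,0,0,0,0], fingers=-1)

```text
time_s: 10.22
ee_pos: [426.8, 239.1, 215.1]
ee_rot: [179.9, -0.0, 90.0]
force: [-0.5, 0.4, -0.1]
gripper_width: 91.2
gripper_force: 0.0
```

```bash
python3 look.py w4
```

```text
10.225 [426.8 239.1 215.1] [ 1.7993e+02 -3.0000e-02  8.9990e+01] [-0.5  0.4 -0.1] 91.2
```

View pics/w4.png

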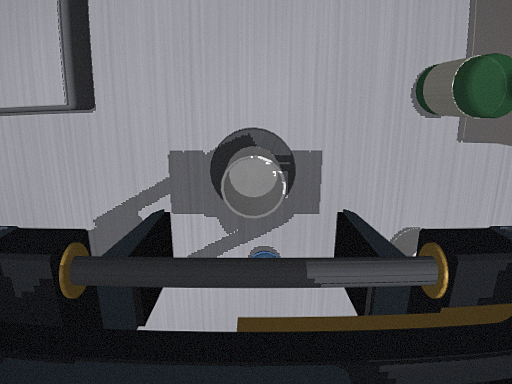

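The deep tin sits on the stand, rim centred at about (254,184).

Run:
```python
from h import *
f=pickle.load(open("w4.pkl","rb"));t=pickle.load(open("top0.pkl","rb"))
print(plane(ray(f,(254,184),f["T"]),83).round(1))
a=np.linspace(0,2*np.pi,360)
p=project(f,[(426.5+30*np.cos(q),239+30*np.sin(q),83) for q in a],f["T"]);print(p.min(0),p.max(0))
```

```text
[427.6 241.7  83. ]
[219.91983063 154.16487157] [285.70572528 218.09254633]
```

>>> step_arm(linear=[[-0.03,0.08,0],[-0.09,0.2,0],[-0.17,0.34,0],[-0.24,0.48,0],[-0.3,0.6,0],[-0.33,0.65,0],[-0.3318,0.6583,0.05],[-0.3318,0.6583,0.15],[-0.3318,0.6583,0.3],[-0.3318,0.6583,0.43],[-0.3318,0.6583,0.54],[-0.3318,0.6583,0.6],[-0.3318,0.6583,0.615],[-0.3318,0.6583,0.615],[-0.3318,0.6583,0.615]], turn=[0,0,0,0,0,0,0,0,0,0,0,0,0,0,0])

```text
time_s: 12.15
ee_pos: [624.9, 139.7, 31.6]
ee_rot: [179.9, -0.0, 90.0]
force: [-0.6, 0.2, 0.4]
gripper_width: 91.2
gripper_force: 0.0
```

>>> step_arm(linear=[[0,0,0],[0,0,0],[0,0,0],[0,0,0],[0,0,0],[0,0,0],[0,0,0]], turn=[0,0,0,0,0,0,0], fingers=1, force=25)

```text
time_s: 13.02
ee_pos: [624.4, 139.5, 30.4]
ee_rot: [179.9, -0.0, 90.0]
force: [1.6, -0.8, 0.5]
gripper_width: 60.1
gripper_force: 25.0
```

>>> step_arm(linear=[[0,0,-0.03],[0,0,-0.1],[0,0,-0.22],[0,0,-0.36],[0,0,-0.45],[0.02,-0.04,-0.47],[0.07,-0.14,-0.47],[0.14,-0.28,-0.47],[0.21,-0.42,-0.47],[0.28,-0.55,-0.47],[0.325,-0.64,-0.47],[0.334,-0.6573,-0.46],[0.334,-0.6573,-0.42],[0.334,-0.6573,-0.36],[0.334,-0.6573,-0.32],[0.334,-0.6573,-0.305],[0.334,-0.6573,-0.3],[0.334,-0.6573,-0.3]], turn=[0,0,0,0,0,0,0,0,0,0,0,0,0,0,0,0,0,0])

```text
time_s: 15.28
ee_pos: [427.2, 239.7, 120.5]
ee_rot: [180.0, -0.0, 90.0]
force: [-0.0, 0.3, -3.0]
gripper_width: 60.1
gripper_force: 25.0
```

```bash
python3 look.py w5
python3 - <<'E'
from workcell import cams
import cv2,pickle,numpy as np
g=cams.grab_frame("top")["color"]
f=cams.grab_frame("side")
a=cv2.imread("pics/w5.png")[130:384];b=cv2.resize(f["color"][215:315,236:336],(400,400),interpolation=cv2.INTER_CUBIC)
c=np.zeros((400,800,3),np.uint8);c[:254,:400]=a[:,56:456];c[:,400:]=b
cv2.imwrite("pics/m5.png",c)
E
```

```text
15.275 [427.2 239.7 120.5] [ 1.7996e+02 -2.0000e-02  8.9980e+01] [-0.   0.3 -3. ] 60.1
```

View pics/m5.png

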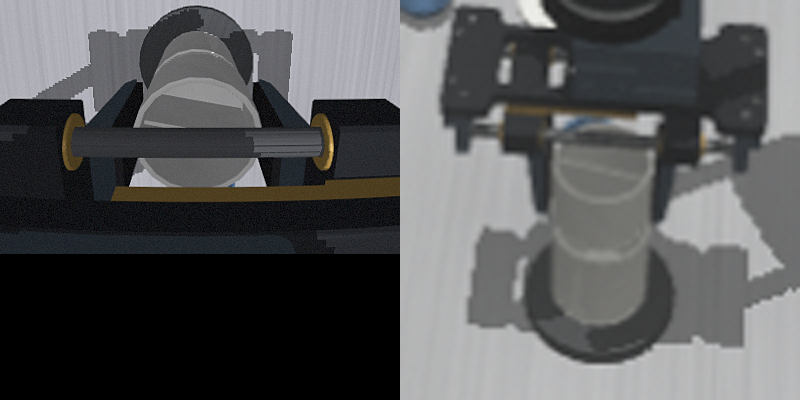

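The medium tin is lined up above the deep tin in both views.

>>> step_arm(linear=[[0,0,0.007],[0,0,0.014],[0,0,0.021],[0,0,0.028],[0,0,0.034],[0,0,0.039],[0,0,0.042],[0,0,0.042],[0,0,0.042]], turn=[0,0,0,0,0,0,0,0,0])

```text
time_s: 16.55
ee_pos: [426.9, 239.7, 108.3]
ee_rot: [180.0, -0.0, 90.0]
force: [-2.1, -1.5, 5.7]
gripper_width: 59.7
gripper_force: 25.0
```

>>> step_arm(linear=[[0,0,0],[0,0,0],[0,0,0],[0,0,-0.01],[0,0,-0.1],[0,0,-0.25],[0,0,-0.37],[-0.04,0.02,-0.4],[-0.14,0.06,-0.4],[-0.3,0.13,-0.4],[-0.48,0.2,-0.4],[-0.66,0.28,-0.4],[-0.82,0.35,-0.4],[-0.94,0.41,-0.4],[-1,0.427,-0.4],[-1,0.427,-0.4]], turn=[0,0,0,0,0,0,0,0,0,0,0,0,0,0,0,0], fingers=-1)

```text
time_s: 18.55
ee_pos: [554.3, -61.1, 226.6]
ee_rot: [-179.9, -0.0, 89.9]
force: [0.6, -0.1, 0.1]
gripper_width: 91.2
gripper_force: 0.0
```

>>> step_arm(linear=[[-0.07,0,0],[-0.13,0,0],[-0.15,0,0],[-0.15,0,0]], turn=[0,0,0,0])

```text
time_s: 19.05
ee_pos: [554.8, -105.6, 227.7]
ee_rot: [180.0, -0.0, 90.0]
force: [0.8, -0.7, 0.4]
gripper_width: 91.3
gripper_force: 0.0
```

```bash
python3 look.py w6
```

```text
19.05 [ 554.8 -105.6  227.7] [ 1.7999e+02 -1.0000e-02  8.9950e+01] [ 0.8 -0.7  0.4] 91.3
```

View pics/w6.png

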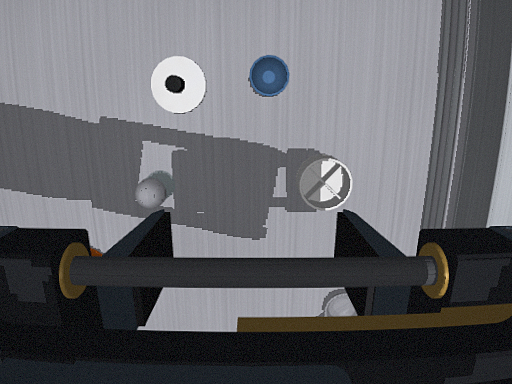

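The lid disc is at about (178.5,84.5) with its knob at (174.5,84). The shallow rim is at (325.5,183.5), dish A at (269,76) and the shaker at (151,192).

Run:
```python
from h import *
f=pickle.load(open("w6.pkl","rb"));t=pickle.load(open("top0.pkl","rb"))
for n,p,z,q in(("lid",(178.5,84.5),9,(249.6,209)),("shal",(325.5,183.5),36,(293.2,141.8))):
    r=ray(f,p,f["T"]);print(n,plane(r,z).round(1),tri([r,ray(t,q)])[0].round(1))
print(plane(ray(f,(174.5,84),f["T"]),33).round(1))
```

```text
lid [472.1  -9.7   9. ] [470.9  -9.9   3.9]
shal [ 634.2 -116.7   36. ] [ 636.4 -119.2   24.9]
[473.2 -10.7  33. ]
```

>>> step_arm(linear=[[-0.01,0.08,0],[-0.03,0.18,0.05],[-0.04,0.25,0.15],[-0.04,0.263,0.3],[-0.04,0.263,0.45],[-0.04,0.263,0.58],[-0.04,0.263,0.66],[-0.04,0.263,0.685],[-0.04,0.263,0.689],[-0.04,0.263,0.689]], turn=[0,0,0,0,0,0,0,0,0,0])

```text
time_s: 20.35
ee_pos: [634.7, -117.4, 22.2]
ee_rot: [179.9, 0.0, 90.0]
force: [0.5, -0.1, 0.2]
gripper_width: 91.3
gripper_force: 0.0
```

>>> step_arm(linear=[[0,0,0],[0,0,0],[0,0,0],[0,0,0],[0,0,0],[0,0,0],[0,0,0]], turn=[0,0,0,0,0,0,0], fingers=1, force=25)

```text
time_s: 21.22
ee_pos: [634.0, -117.4, 21.2]
ee_rot: [180.0, 0.0, 90.0]
force: [-1.5, 0.1, 2.3]
gripper_width: 59.4
gripper_force: 25.0
```

>>> step_arm(linear=[[0,0,-0.03],[0,0,-0.1],[0,0,-0.22],[0,0,-0.36],[0,0,-0.48],[0,0,-0.56],[0.05,-0.03,-0.6],[0.15,-0.1,-0.6],[0.29,-0.2,-0.6],[0.43,-0.3,-0.6],[0.57,-0.4,-0.6],[0.71,-0.5,-0.6],[0.85,-0.6,-0.6],[0.96,-0.67,-0.6],[1,-0.69,-0.6]], turn=[0,0,0,0,0,0,0,0,0,0,0,0,0,0,0])

```text
time_s: 23.1
ee_pos: [424.2, 184.0, 200.4]
ee_rot: [-179.9, 0.0, 90.2]
force: [0.4, 0.3, -1.6]
gripper_width: 59.7
gripper_force: 25.0
```

>>> step_arm(linear=[[0.07,0,0],[0.15,0,0],[0.1907,0,0.02],[0.1907,0,0.06],[0.1907,0,0.1],[0.1907,0,0.12],[0.1907,0,0.13],[0.1907,0,0.13]], turn=[0,0,0,0,0,0,0,0])

```text
time_s: 24.1
ee_pos: [426.9, 239.7, 161.9]
ee_rot: [180.0, 0.0, 90.0]
force: [0.4, 0.3, -1.1]
gripper_width: 59.3
gripper_force: 25.0
```

```bash
python3 look.py w7
python3 - <<'E'
from workcell import cams
import cv2,pickle,numpy as np
f=cams.grab_frame("side")
a=cv2.imread("pics/w7.png")[130:384];b=cv2.resize(f["color"][205:305,236:336],(400,400),interpolation=cv2.INTER_CUBIC)
c=np.zeros((400,800,3),np.uint8);c[:254,:400]=a[:,56:456];c[:,400:]=b
cv2.imwrite("pics/m7.png",c)
E
```

```text
24.1 [426.9 239.7 161.9] [1.800e+02 1.000e-02 8.997e+01] [ 0.4  0.3 -1.1] 59.3
```

View pics/m7.png

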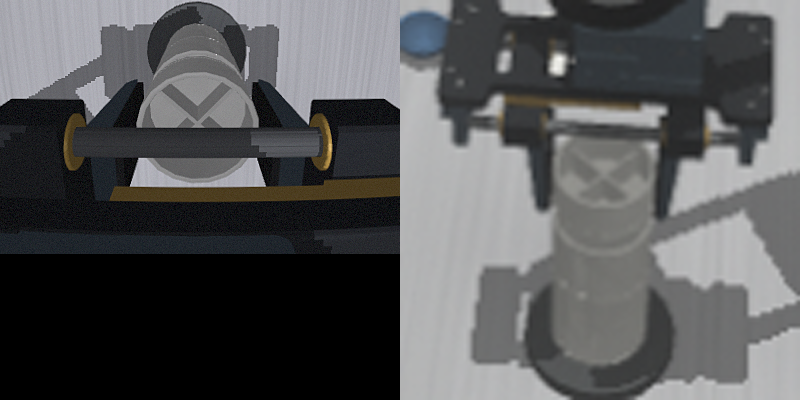

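The shallow tin is lined up over the two tins already stacked.

>>> step_arm(linear=[[0,0,0.008],[0,0,0.016],[0,0,0.024],[0,0,0.032],[0,0,0.039],[0,0,0.044],[0,0,0.0485],[0,0,0.0485],[0,0,0.0485]], turn=[0,0,0,0,0,0,0,0,0])

```text
time_s: 25.32
ee_pos: [426.9, 240.0, 148.1]
ee_rot: [180.0, -0.0, 90.0]
force: [-1.5, -1.4, 5.7]
gripper_width: 59.6
gripper_force: 25.0
```

>>> step_arm(linear=[[0,0,0],[0,0,0],[0,0,0],[0,0,-0.01],[0,0,-0.1],[0,0,-0.2],[-0.03,0,-0.26],[-0.1,0.02,-0.26],[-0.22,0.04,-0.26],[-0.38,0.07,-0.26],[-0.54,0.1,-0.26],[-0.68,0.12,-0.26],[-0.78,0.14,-0.26],[-0.8337,0.1473,-0.2],[-0.8337,0.1473,-0.1],[-0.8337,0.1473,0.02],[-0.8337,0.1473,0.12],[-0.8337,0.1473,0.15],[-0.8337,0.1473,0.15]], turn=[0,0,0,0,0,0,0,0,0,0,0,0,0,0,0,0,0,0,0], fingers=-1)

```text
time_s: 27.7
ee_pos: [471.2, -10.2, 102.6]
ee_rot: [-180.0, 0.0, 90.0]
force: [0.3, 0.3, 0.6]
gripper_width: 91.2
gripper_force: 0.0
```

```bash
python3 look.py w8
```

```text
27.7 [471.2 -10.2 102.6] [-180.      0.     89.99] [0.3 0.3 0.6] 91.2
```

View pics/w8.png

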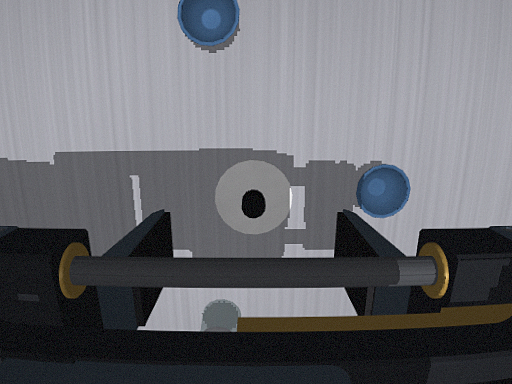

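The lid disc is centred at about (253.5,197.5), with the knob between the fingers. Dish A at (383,190) is clear of the right finger.

Run:
```python
from h import *
f=pickle.load(open("w8.pkl","rb"))
print(plane(ray(f,(253.5,197.5),f["T"]),9).round(1),plane(ray(f,(253.5,202),f["T"]),30).round(1))
```

```text
[471.4  -9.7   9. ] [471.4  -7.2  30. ]
```

>>> step_arm(linear=[[0,0,0.05],[0,0,0.14],[0,0,0.21],[0,0,0.25],[0,0,0.262],[0,0,0.2665],[0,0,0.2665],[0,0,0.2665]], turn=[0,0,0,0,0,0,0,0])

```text
time_s: 28.75
ee_pos: [471.3, -10.2, 22.9]
ee_rot: [179.9, 0.0, 90.0]
force: [-0.2, -1.3, -0.3]
gripper_width: 91.3
gripper_force: 0.0
```

>>> step_arm(linear=[[0,0,0],[0,0,0],[0,0,0],[0,0,0],[0,0,0],[0,0,0],[0,0,0],[0,0,0],[0,0,0],[0,0,0]], turn=[0,0,0,0,0,0,0,0,0,0], fingers=1, force=20)

```text
time_s: 30.0
ee_pos: [471.1, -10.2, 22.5]
ee_rot: [180.0, 0.0, 90.0]
force: [0.4, -0.2, 0.1]
gripper_width: 17.6
gripper_force: 20.0
```

>>> step_arm(linear=[[0,0,-0.03],[0,0,-0.1],[0,0,-0.22],[0,0,-0.36],[0,0,-0.5],[0,0,-0.62],[0.02,0,-0.68],[0.08,-0.02,-0.69],[0.2,-0.04,-0.69],[0.35,-0.07,-0.69],[0.5,-0.1,-0.69],[0.65,-0.12,-0.69],[0.77,-0.14,-0.69],[0.82,-0.1473,-0.68],[0.833,-0.1473,-0.65],[0.833,-0.1473,-0.61],[0.833,-0.1473,-0.58],[0.833,-0.1473,-0.573],[0.833,-0.1473,-0.573]], turn=[0,0,0,0,0,0,0,0,0,0,0,0,0,0,0,0,0,0,0])

```text
time_s: 32.38
ee_pos: [427.0, 239.3, 194.2]
ee_rot: [-180.0, 0.0, 90.0]
force: [0.5, 0.1, 0.1]
gripper_width: 17.6
gripper_force: 20.0
```

```bash
python3 look.py w9
python3 - <<'E'
from workcell import cams
import cv2,pickle,numpy as np
f=cams.grab_frame("side")
a=cv2.imread("pics/w9.png")[130:384];b=cv2.resize(f["color"][195:295,236:336],(400,400),interpolation=cv2.INTER_CUBIC)
c=np.zeros((400,800,3),np.uint8);c[:254,:400]=a[:,56:456];c[:,400:]=b
cv2.imwrite("pics/m9.png",c)
E
```

```text
32.375 [427.  239.3 194.2] [-1.7999e+02  1.0000e-02  8.9950e+01] [0.5 0.1 0.1] 17.6
```

View pics/m9.png

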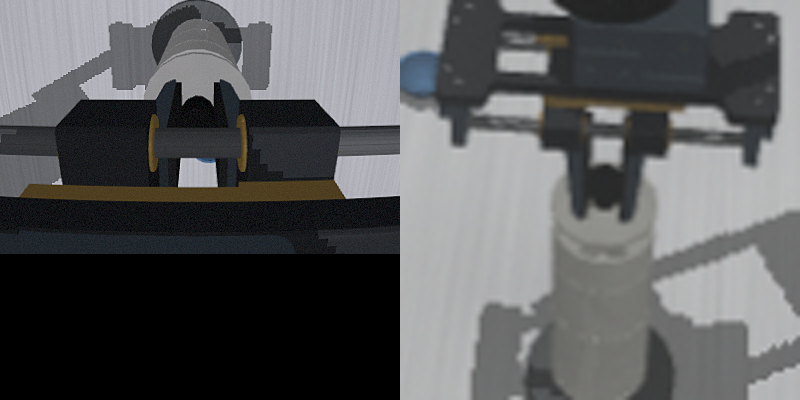

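The lid is held level and lined up over the stack.

>>> step_arm(linear=[[0,0,0.008],[0,0,0.016],[0,0,0.024],[0,0,0.032],[0,0,0.039],[0,0,0.044],[0,0,0.0485],[0,0,0.0485],[0,0,0.0485]], turn=[0,0,0,0,0,0,0,0,0])

```text
time_s: 33.6
ee_pos: [427.0, 239.8, 180.4]
ee_rot: [180.0, -0.0, 90.0]
force: [-0.8, -0.4, 5.3]
gripper_width: 16.9
gripper_force: 20.0
```

Seated at the expected height. I'll release, then retreat up and back.

>>> step_arm(linear=[[0,0,0],[0,0,0],[0,0,0],[0,0,0],[0,0,0],[0,0,-0.02],[0,0,-0.1],[0,0,-0.22],[-0.06,0,-0.3],[-0.2,0,-0.3],[-0.36,0,-0.3],[-0.5,0,-0.3],[-0.5,0,-0.3],[-0.5,0,-0.3]], turn=[0,0,0,0,0,0,0,0,0,0,0,0,0,0], fingers=-1)

```text
time_s: 35.35
ee_pos: [427.0, 90.1, 270.1]
ee_rot: [180.0, -0.0, 90.0]
force: [-0.2, -0.8, -0.1]
gripper_width: 91.0
gripper_force: 0.0
```

Run:
```python
from workcell import cams
import cv2,numpy as np
f=cams.grab_frame("side")["color"];g=cams.grab_frame("top")["color"]
b=cv2.resize(f[190:310,230:330],(400,480),interpolation=cv2.INTER_CUBIC)
a=cv2.resize(g[100:280,80:280],(400,360));a=np.vstack([a,np.zeros((120,400,3),np.uint8)])
cv2.imwrite("pics/m10.png",np.hstack([a,b]))
```

```text
(no output)
```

View pics/m10.png

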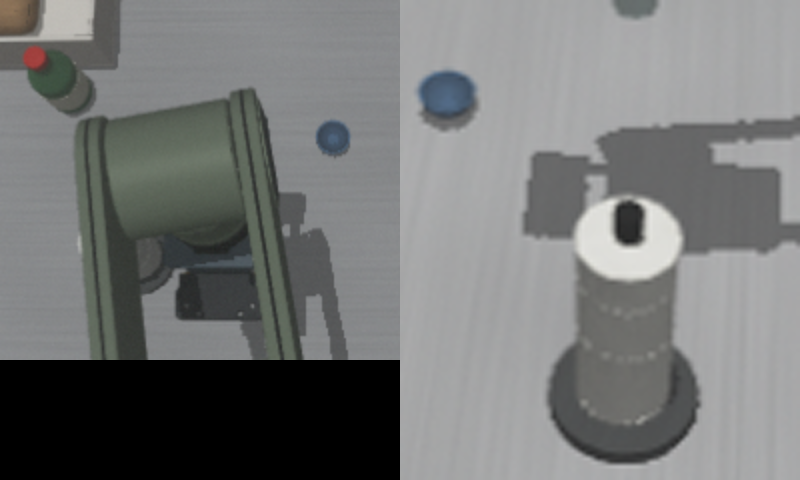

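The full stack stands upright and seated, with the lid at (628,237) in the right crop and the gripper clear. I'll hand it in.

```bash
python3 -c "
from workcell import env
print(env.job_done())"
```

```text
the job is handed in; nothing more can be done
None
```

I stacked the deep, medium and shallow tins and then the lid on the stand in the order asked, each seated and let go before the next, and handed the job in at about 35 s; the judge's result was not shown to me.

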